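# Sweep the loose caps off the decapping deck into the catch well

### The job

Sweep the three loose screw caps lying on the steel deck over its open edge so that they drop into the catch well at the end of the deck. Just push them along with the fingertips: do not pick them up or carry them, and leave the two closed vials standing among them, and everything else on the bench, where they are.

Things in the scene. Friction and masses are not known exactly. Their poses are not given: they have to be found in the camera images.
- station: fixed decapping station, 280 mm (x) by 390 mm (y). Origin: centre of its underside on the bench, z up. Its flat steel deck is 45 mm high: x -135 to 135, y -190 to 70 mm, where it ends in an open edge. A 5 mm thick rim round the station stands 8 mm above the deck. Caps and vials start in five lanes 48 mm apart (x = -96 to 96 mm, any order), y -120 to -20 mm: none stands before another.
- deck_edge (a point): middle of the deck's open edge, at deck height (station x = 0, y = 70, z = 45 mm). The edge runs along the station's x and has no lip; pushing a cap along the station's +y takes it over.
- well (a point): middle of the catch well's floor, 4 mm above the bench. The well lies beyond the open edge, across the whole width: station x -135 to 135, y 70 to 190 mm.
- cap1: a loose used screw cap lying flat on the deck: round white plastic disc, 26 mm diameter, 12 mm high, about 10 to 17 g, free to slide. Origin: centre of its underside, z up.
- cap2: a loose used screw cap lying flat on the deck: round white plastic disc, 26 mm diameter, 12 mm high, about 10 to 17 g, free to slide. Origin: centre of its underside, z up.
- cap3: a loose used screw cap lying flat on the deck: round white plastic disc, 26 mm diameter, 12 mm high, about 10 to 17 g, free to slide. Origin: centre of its underside, z up.
- vial1: a closed specimen vial standing on the deck, not to be disturbed: clear round body 24 mm diameter with a paper label and the same white 26 mm cap screwed on top; 38 mm to the cap, 50 mm high in all, 45 g. Origin: centre of its underside, z up.
- vial2: a closed specimen vial standing on the deck, not to be disturbed: clear round body 24 mm diameter with a paper label and the same white 26 mm cap screwed on top; 38 mm to the cap, 50 mm high in all, 45 g. Origin: centre of its underside, z up.
- bottle: bystander: closed white reagent bottle on the bench, 66 mm diameter, 160 mm high. Origin: centre of its underside.
- tipbox: bystander: blue pipette tip box on the bench, 85 x 125 mm, 64 mm high. Origin: centre of its underside.

How it is judged (in metres and radians):
At the end, for the whole second after the job is handed in: All three caps lie at rest in the catch well (inside its walls, below deck level); both vials stand upright within 12 mm of where they were, and the bottle and tip box within 20 mm (y of cap1 in the frame of station between 0.07 and 0.19 m and x of cap1 in the frame of station between -0.135 and 0.135 m and z of each of cap1, cap2, cap3 in the frame of station below 0.032 m and linear speed of each of cap1, cap2, cap3 below 0.03 m/s and y of cap2 in the frame of station between 0.07 and 0.19 m and x of cap2 in the frame of station between -0.135 and 0.135 m and y of cap3 in the frame of station between 0.07 and 0.19 m and x of cap3 in the frame of station between -0.135 and 0.135 m and distance of each of vial1, vial2 from where it was at the start of the episode below 0.012 m and angle between each of vial1, vial2, bottle, tipbox's own z axis and vertical below 0.2 rad and distance of each of bottle, tipbox from where it was at the start of the episode below 0.02 m); the robot touches nothing.
It fails at once if a cap is lifted more than 20 mm above the deck (height (world z) of any of cap1, cap2, cap3 above 0.065 m).
It fails at once if a cap is carried out over the well (still at deck height 50 mm or more past the deck's edge) ((y of cap1 in the frame of station above 0.12 m and height (world z) of cap1 above 0.046 m) or (y of cap2 in the frame of station above 0.12 m and height (world z) of cap2 above 0.046 m) or (y of cap3 in the frame of station above 0.12 m and height (world z) of cap3 above 0.046 m)).
It fails at once if a closed vial is shifted more than 12 mm or tipped ((distance of vial1 from where it was at the start of the episode above 0.012 m or angle between vial1's own z axis and vertical above 0.3 rad) or (distance of vial2 from where it was at the start of the episode above 0.012 m or angle between vial2's own z axis and vertical above 0.3 rad)).
It fails at once if the bottle or tip box is shifted more than 20 mm or tipped ((distance of bottle from where it was at the start of the episode above 0.02 m or angle between bottle's own z axis and vertical above 0.3 rad) or (distance of tipbox from where it was at the start of the episode above 0.02 m or angle between tipbox's own z axis and vertical above 0.3 rad)).
It also fails if it takes over 54 s, if anything falls off the work surface, if the arm or the gripper's body presses on something with over 40 N, if the wrist force passes 120 N, or if a joint passes its speed limit or range.

### The arm

A 6-joint arm with a two-finger parallel gripper is mounted at the origin on the work surface. World frame = base frame: x ahead of the robot, y to its left, z up, the work surface at z = 0. Lengths are in mm, angles in rad, forces in N, time in s.
With the tool pointing down it reaches from about 350 to 775 mm from the base axis. Payload 7.3 kg.
Tool frame: the origin (TCP) lies midway between the tips of the shut fingers; the grasp point (between the pads) lies 19 mm behind it; z points along the fingers, y is the line along which they close (so a half turn about z gives the same grasp; the last joint's range is limited). The gripper opens to 92 mm and grips with 3 to 60 N. Pads are 19 mm wide; open, the fingers measure 130 mm over their backs; the gripper's body (75 mm by 190 mm) begins 47 mm behind the grasp point.
Start: joints at [-1.341, 0.342, 1.524, -0, 1.275, -0.146], TCP at [192.707, -488.374, 226.741] pointing down, gripper open.
Joint ranges: [-2.53, 2.53], [-0.77, 2.02], [0.04, 2.7], [-1, 4.14], [0.28, 2.66], [-3.11, 3.11]. Speed limits (rad/s): [2.57, 2.57, 3.14, 3.14, 3.14, 3.14].

### API

Orientations are given as [roll, pitch, yaw] about the fixed x, y, z axes, in that order (R = Rz(yaw) Ry(pitch) Rx(roll)).
In Python, from plant import bot gives the robot as it stands.
- The arm moves only by the tool servo_tool, never from a script. Its argument "deltas" is a list of rows, each a list of 2 entries, a list of its own where there are three numbers: the shift along the tool's x, y, z in m, then the turn, a rotation vector about the tool's x, y, z in degrees. A call has 1 to 20 rows; each row shifts and turns the commanded pose from where the row before left it, along the tool's axes as they then stand; what a row does not reach is not made up. A row lasts 1/8 s, in which the tool goes at most 62.5 mm and 10.7 degrees, less where a joint would pass 70% of its speed; a pose out of reach is approached as far as the arm can. A call with a gripper value outside its range is refused whole. "fingers" is the opening, from 0 (shut) to 1 (fully open), set as the call begins (left out, the last holds). The fingers move at their own pace and stop on an object; the grip force is fixed at half the most. Time passes only in rows, so rows that do not move let the fingers close. It gives the time, the measured TCP pose, the force, the opening and the grip force at its end, in the units of the state.
- bot.get_obs(): the state, without advancing time (a new reading comes with each control period).
- bot.capture(name): name is "side" or "top" or "wrist"; returns the picture (400x640x3 uint8, red, green, blue); there is no depth.
- bot.camera_model(name): a dict with "mtx" (3x3 intrinsics, pixels), "dist" ([k1, k2, p1, p2, k3] as OpenCV has them; the pictures are not rectified), "xyz" and "rotation" of the camera in the world. Camera axes: x right, y down, z forward; pixel columns grow to the right and rows downward; lengths in mm; the calibration is good to about 2 mm. A picture is of the moment at which its call begins: read the wrist's pose just before it. camera_model takes no time and is no camera call; for the wrist camera it gives the pose at the moment of the call.
- bot.close_job(): hands the job in; it is judged then, once.
The state is a dict: "time": time; "joint_positions": joint angles; "dq": joint speeds; "tau": joint torques, N m; "tool_pos": TCP position; "tcp_rot": TCP orientation; "contact_force": force on the tool from outside, world axes, zero at the start; "moment": the same for the moment, N m; "grip_width": finger opening in mm; "finger_force": force on a finger pad.
Only numpy, scipy, OpenCV 4.12 (cv2) and the standard library are available. Lean on these libraries where they do the work, as an engineer would, in place of code of your own. Each camera call takes 0.05 s, during which the arm holds its last target. There are 200 camera calls.

## Working session

There is one attempt and no reset: what is moved stays moved. The work goes in short steps, Python scripts to look and compute and a tool call to move; the robot and the scene stay as the last step left them, time stands still between calls to the robot, and variables do not carry over. Pictures are saved under pics/ and viewed, at most 10 in all, crops included, and the job is handed in when it is done.

Besides the shell and the picture viewer there is one more tool, called after ">>>" as name(argument=value, ...) on one line, values as JSON. servo_tool: Moves the arm, as the interface text tells. Its arguments: {"type":"object","properties":{"deltas":{"type":"array"},"fingers":{"type":"number"}},"required":["deltas"]}

```bash
mkdir -p pics
python3 - <<'E'
from plant import bot
import cv2
o=bot.get_obs();print(o['time'],o['tool_pos'],o['tcp_rot'])
for n in ['top','side']:
    cv2.imwrite(f'pics/{n}0.png',bot.capture(n)[:,:,::-1]);m=bot.camera_model(n);print(n,m)
E
```

```text
0.0 [ 192.60515101 -487.95803887  226.05473555] [-3.14010564e+00 -2.18342303e-04  3.75760208e-01]
top {'mtx': array([[381.02572674,   0.        , 319.3791617 ],
       [  0.        , 381.02572674, 200.99476308],
       [  0.        ,   0.        ,   1.        ]]), 'dist': array([-0.06417379,  0.        ,  0.        ,  0.        ,  0.        ]), 'xyz': array([ 396.32816109,   16.19139054, 1072.05792248]), 'rotation': array([-2.96418568, -0.02046081, -1.56630662])}
side {'mtx': array([[396.38022932,   0.        , 314.12164497],
       [  0.        , 396.38022932, 202.27581174],
       [  0.        ,   0.        ,   1.        ]]), 'dist': array([0.01275373, 0.        , 0.        , 0.        , 0.        ]), 'xyz': array([ 390.37747261, -747.30283291,  662.26954714]), 'rotation': array([-2.22321968,  0.01927825, -0.25394594])}
```

View pics/top0.png

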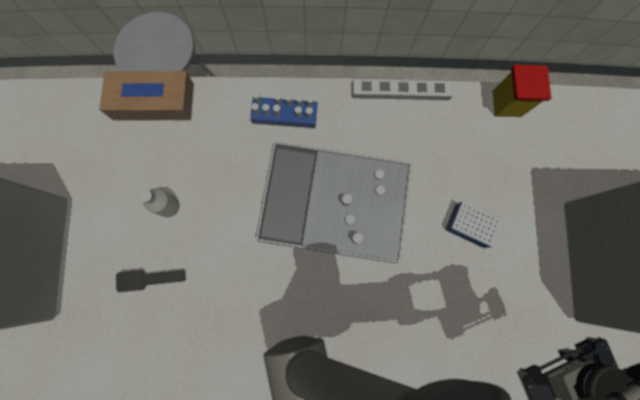

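View pics/side0.png

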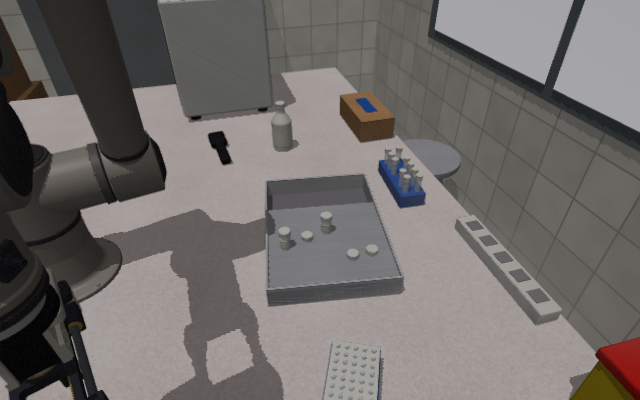

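Top view: the well is on the left (world +y). The five white discs are at (380,174), (381,190), (347,199), (350,219) and (358,238). The side view shows the vials at (285,235) and (326,220), which are the 1st and 3rd lanes in x. The caps are at (307,236), (353,254) and (372,250), in lanes 2, 4 and 5.

```bash
cat > h.py <<'E'
import numpy as np,cv2
from scipy.spatial.transform import Rotation as R
from plant import bot
def cast(n,px,z):
    m=bot.camera_model(n);p=cv2.undistortPoints(np.float64(px).reshape(-1,1,2),m['mtx'],m['dist']).reshape(-1,2)
    d=np.c_[p,np.ones(len(p))]@R.from_euler('xyz',m['rotation']).as_matrix().T
    return (m['xyz']+d*((z-m['xyz'][2])/d[:,2])[:,None])[:,:2]
E
python3 - <<'E'
from h import *
im=cv2.imread('pics/top0.png');hsv=cv2.cvtColor(im,cv2.COLOR_BGR2HSV);g=im.min(2)
for p in [(380,174),(381,190),(347,199),(350,219),(358,238)]: print(p,im[p[1],p[0]],im[p[1],p[0]-12])
# discs inside station
c=np.array([[278,150],[406,166],[394,256],[264,236]])
roi=np.zeros(g.shape,np.uint8);cv2.fillPoly(roi,[c],255)
mk=((g>140)&(roi>0)).astype(np.uint8)
k,_,st,ce=cv2.connectedComponentsWithStats(mk)
for i in range(1,k):
    if st[i,4]>15: print(st[i],ce[i].round(1))
# station outline
big=cv2.resize(im[130:275,245:425],None,fx=4,fy=4,interpolation=cv2.INTER_CUBIC);cv2.imwrite('pics/crop.png',big)
print(cast('top',[(274,144),(410,163),(398,262),(257,240)],53).round(0))
E
```

```text
(380, 174) [152 154 152] [121 123 119]
(381, 190) [152 154 152] [124 124 122]
(347, 199) [151 153 150] [127 127 125]
(350, 219) [152 153 151] [125 126 123]
(358, 238) [151 153 150] [125 125 123]
[376 170   8   8  47] [379.4 173.6]
[377 186   8   8  50] [380.4 189.5]
[343 195   9   8  54] [347.1 198.3]
[347 216   8   7  46] [350.1 219. ]
[354 234   9   8  60] [358.  237.5]
[[ 740.  124.]
 [ 689. -257.]
 [ 416. -214.]
 [ 472.  162.]]
```

View pics/crop.png

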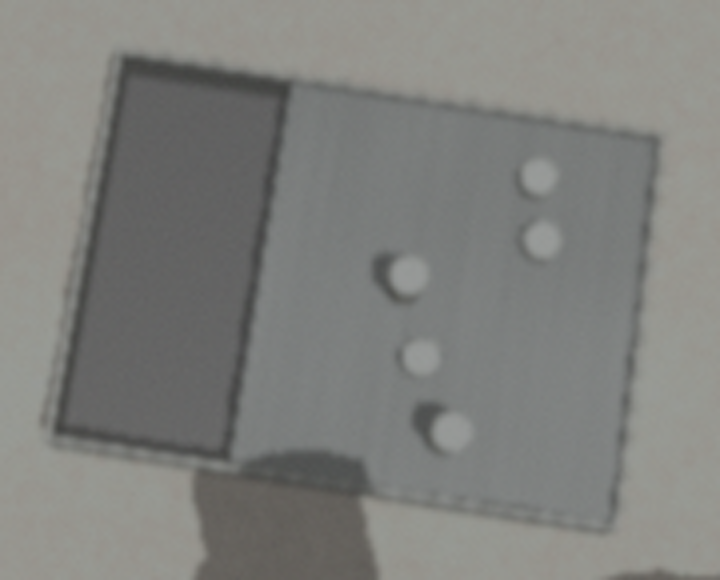

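The crop shows tall shadows at (407,275) and (450,430), which confirms the two vials. The caps are at (538,177), (543,240) and (421,357). The deck edge runs from (288,85) to (230,457).

Run:
```python
from h import *
f=lambda P:(np.float64(P)+.5)/4-.5+[245,130]
co=cast('top',f([(118,52),(660,135),(612,530),(46,443)]),53)
loc=np.array([[140,195],[140,-195],[-140,-195],[-140,195.]])
a=co-co.mean(0);ang=np.arctan2((loc[:,0]*a[:,1]-loc[:,1]*a[:,0]).sum(),(loc*a).sum())
Rm=np.array([[np.cos(ang),-np.sin(ang)],[np.sin(ang),np.cos(ang)]]);t=co.mean(0)
S=lambda w:(w-t)@Rm
print('station',t.round(1),ang,np.degrees(ang));print((S(co)-loc).round(1))
print('edge',S(cast('top',f([(288,85),(230,457)]),45)).round(1))
caps=cast('top',[(379.4,173.6),(380.4,189.5),(350.1,219)],57);v=cast('top',[(347.1,198.3),(358,237.5)],95)
print('caps',caps.round(1),S(caps).round(1));print('vials',v.round(1),S(v).round(1))
sc=cast('side',[(372,250),(353,254),(307,236)],55);print('side caps',sc.round(1),S(sc).round(1))
for x,y0 in S(caps):
  for y in (y0-38,72):
    w=Rm@[x,y]+t;print(w.round(1),np.hypot(*w).round(0))
o=bot.get_obs();print('yaw turn deg',np.degrees(ang+np.pi/2-o['tcp_rot'][2]))
```

```text
station [579.6 -45.2] -0.14826446504770444 -8.494928098998374
[[-2.5 -4. ]
 [-1.8  3.1]
 [ 2.4  4.7]
 [ 1.8 -3.8]]
edge [[ 135.    70.3]
 [-127.9   68.9]]
caps [[ 656.5 -168.9]
 [ 611.8 -170.6]
 [ 529.9  -86.6]] [[  94.4 -111. ]
 [  50.3 -119.2]
 [ -43.   -48.3]]
vials [[ 579.4  -75.5]
 [ 477.1 -102.7]] [[  4.3 -29.9]
 [-92.8 -72. ]]
side caps [[ 656.7 -174.7]
 [ 613.1 -175.2]
 [ 531.5  -92.6]] [[  95.4 -116.7]
 [  52.4 -123.6]
 [ -40.6  -54. ]]
[ 650.9 -206.5] 683.0
[683.6  12.1] 684.0
[ 606.1 -208.2] 641.0
[640.   18.6] 640.0
[ 524.3 -124.2] 539.0
[547.7  32.4] 549.0
yaw turn deg 59.97240647909336
```

>>> servo_tool(deltas=[[[0,0,0],[0,0,-10]],[[0,0,0],[0,0,-10]],[[0,0,0],[0,0,-10]],[[0,0,0],[0,0,-10]],[[0,0,0],[0,0,-10]],[[0,0,0],[0,0,-10]],[[0,0,0],[0,0,0]]], fingers=0.09)

```text
time: 0.98
tool_pos: [192.7, -488.2, 226.4]
tcp_rot: [-3.141, -0.001, 1.421]
contact_force: [0.2, -0.3, 0.4]
grip_width: 26.3
finger_force: 0.0
```

```bash
cat >> h.py <<'E'
ang=-.1483;t=np.array([579.6,-45.2]);Rm=np.array([[np.cos(ang),-np.sin(ang)],[np.sin(ang),np.cos(ang)]])
def togo(x,y,z):
    o=bot.get_obs();r=R.from_euler('xyz',o['tcp_rot']);w=np.r_[Rm@[x,y]+t,z]
    print('t',o['time'],'pos',o['tool_pos'].round(1),'st',((o['tool_pos'][:2]-t)@Rm).round(1),'rot',o['tcp_rot'].round(3),'w',o['grip_width'],'F',o['contact_force'].round(1))
    print('to go (tool mm)',(r.inv().apply(w-o['tool_pos'])).round(1))
E
python3 -c "
from h import *
togo(95.5,-152,150)"
```

```text
t 0.975 pos [ 192.7 -488.2  226.4] st [-317.2 -495.3] rot [-3.141e+00 -1.000e-03  1.421e+00] w 26.307564541213022 F [ 0.2 -0.3  0.4]
to go (tool mm) [343.7 412.4  76.5]
```

>>> servo_tool(deltas=[[[0.0286,0.0344,0.0064],[0,0,0]],[[0.0286,0.0344,0.0064],[0,0,0]],[[0.0286,0.0344,0.0064],[0,0,0]],[[0.0286,0.0344,0.0064],[0,0,0]],[[0.0286,0.0344,0.0064],[0,0,0]],[[0.0286,0.0344,0.0064],[0,0,0]],[[0.0286,0.0344,0.0064],[0,0,0]],[[0.0286,0.0344,0.0064],[0,0,0]],[[0.0286,0.0344,0.0064],[0,0,0]],[[0.0286,0.0344,0.0064],[0,0,0]],[[0.0286,0.0344,0.0064],[0,0,0]],[[0.0286,0.0344,0.0064],[0,0,0]],[[0,0,0],[0,0,0]],[[0,0,0],[0,0,0]]])

```text
time: 2.72
tool_pos: [651.0, -209.8, 149.4]
tcp_rot: [-3.14, 0.0, 1.421]
contact_force: [-0.3, 0.8, 0.5]
grip_width: 7.7
finger_force: 0.0
```

```bash
python3 -c "
from h import *
togo(95.5,-152,50)
cv2.imwrite('pics/w1.png',bot.capture('wrist')[:,:,::-1])"
```

```text
t 2.725 pos [ 651.  -209.8  149.4] st [  94.9 -152.3] rot [-3.14   0.     1.421] w 7.719185247479205 F [-0.3  0.8  0.5]
to go (tool mm) [ 0.3  0.7 99.4]
```

View pics/w1.png

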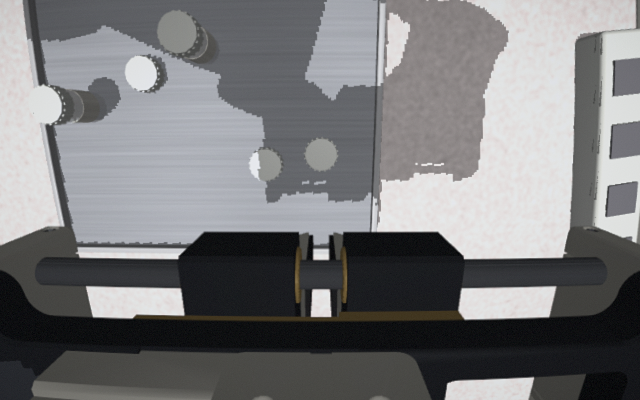

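The wrist view shows caps at (321,154), (266,164) and (143,73), with vial tops at (179,32) and (46,104). I'll use it to refine the positions.

```bash
python3 -c "
from h import *
S=lambda w:((w-t)@Rm).round(1)
print(S(cast('wrist',[(321,154),(266,164),(143,73)],57)),S(cast('wrist',[(179,32),(46,104)],95)))
print('rim inner edges @45', S(cast('wrist',[(376,200),(80,243),(372,243)],45)))"
```

```text
[[  95.3 -109.6]
 [  51.5 -117.3]
 [ -40.   -47. ]] [[  6.5 -29. ]
 [-91.1 -70. ]]
rim inner edges @45 [[ 142.3 -149.9]
 [-127.2 -190. ]
 [ 140.4 -189.2]]
```

>>> servo_tool(deltas=[[[0,0,0.025],[0,0,0]],[[0,0,0.025],[0,0,0]],[[0,0,0.025],[0,0,0]],[[0,0,0.0155],[0,0,0]],[[0,0,0.0075],[0,0,0]],[[0,0,0],[0,0,0]],[[0.007,0,0],[0,0,0]],[[0.007,0,0],[0,0,0]],[[0.007,0,0],[0,0,0]],[[0.01,0,0],[0,0,0]],[[0.01,0,0],[0,0,0]],[[0.01,0,0],[0,0,0]],[[0.01,0,0],[0,0,0]],[[0.01,0,0],[0,0,0]],[[0.01,0,0],[0,0,0]],[[0.01,0,0],[0,0,0]],[[0.01,0,0],[0,0,0]],[[0,0,0],[0,0,0]]])

```text
time: 5.03
tool_pos: [666.5, -108.9, 51.9]
tcp_rot: [-3.142, -0.0, 1.424]
contact_force: [-0.3, 0.4, -0.7]
grip_width: 8.3
finger_force: 0.0
```

```bash
python3 -c "
from h import *
togo(95.5,72,50)
cv2.imwrite('pics/s1.png',cv2.resize(bot.capture('side')[150:320,230:430,::-1],None,fx=3,fy=3))"
```

```text
t 5.025 pos [ 666.5 -108.9   51.9] st [ 95.4 -50.1] rot [-3.142 -0.     1.424] w 8.338939386004537 F [-0.3  0.4 -0.7]
to go (tool mm) [122.1   0.3   1.9]
```

View pics/s1.png

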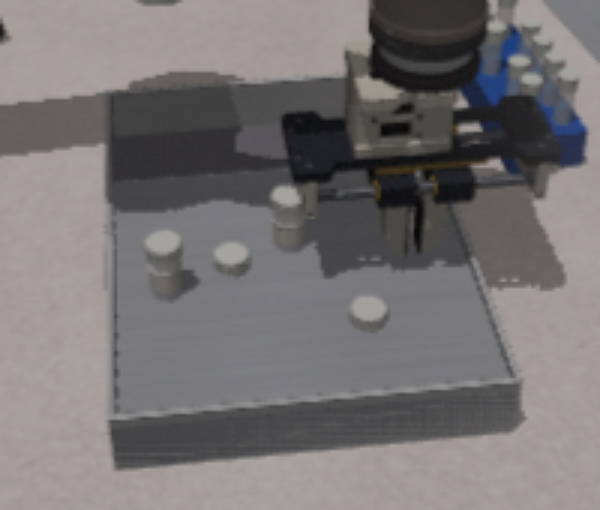

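The fingers are on the cap at crop (410,230). The other cap and both vials haven't moved. I'll push on over the edge.

>>> servo_tool(deltas=[[[0.01,0,0],[0,0,0]],[[0.01,0,0],[0,0,0]],[[0.01,0,0],[0,0,0]],[[0.01,0,0],[0,0,0]],[[0.01,0,0],[0,0,0]],[[0.01,0,0],[0,0,0]],[[0.01,0,0],[0,0,0]],[[0.01,0,0],[0,0,0]],[[0.01,0,0],[0,0,0]],[[0.01,0,0],[0,0,0]],[[0.01,0,0],[0,0,0]],[[0.01,0,0],[0,0,0]],[[0,0,0],[0,0,0]],[[0,0,0],[0,0,0]],[[0,0,-0.03],[0,0,0]],[[0,0,-0.04],[0,0,0]],[[0,0,-0.04],[0,0,0]],[[0,0,0],[0,0,0]]])

```text
time: 7.32
tool_pos: [686.1, 8.2, 166.3]
tcp_rot: [3.134, -0.0, 1.422]
contact_force: [-0.2, -0.4, -0.4]
grip_width: 8.3
finger_force: 0.0
```

```bash
python3 -c "
from h import *
togo(51,-155,161)
cv2.imwrite('pics/w2.png',bot.capture('wrist')[:,:,::-1])"
```

```text
t 7.325 pos [686.1   8.2 166.3] st [97.4 68.5] rot [ 3.134 -0.     1.422] w 8.318207727584934 F [-0.2 -0.4 -0.4]
to go (tool mm) [-223.5  -46.4    4.9]
```

View pics/w2.png

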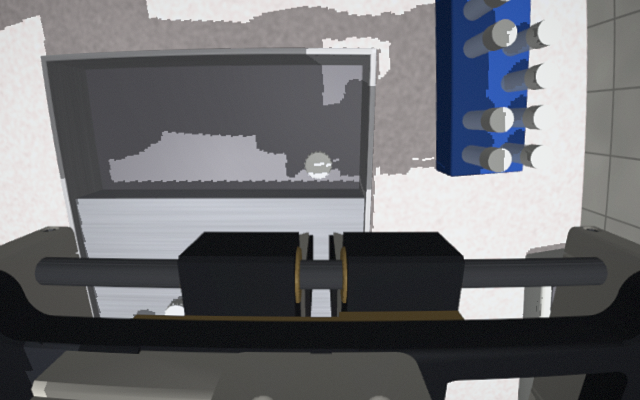

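Cap 1 is in the well at (318,165). Next is cap 2, biased slightly away from the vial.

>>> servo_tool(deltas=[[[-0.0373,-0.0072,0],[0,0,0]],[[-0.0373,-0.0072,0],[0,0,0]],[[-0.0373,-0.0072,0],[0,0,0]],[[-0.0373,-0.0072,0],[0,0,0]],[[-0.0373,-0.0072,0],[0,0,0]],[[-0.0373,-0.0072,0],[0,0,0]],[[0,0,0],[0,0,0]],[[0,0,0],[0,0,0]]])

```text
time: 8.38
tool_pos: [608.0, -205.8, 160.8]
tcp_rot: [-3.14, -0.001, 1.422]
contact_force: [-0.2, 0.1, 0.4]
grip_width: 8.1
finger_force: 0.0
```

```bash
python3 -c "
from h import *
togo(53.5,-155,51)"
```

```text
t 8.375 pos [ 608.  -205.8  160.8] st [  51.8 -154.6] rot [-3.140e+00 -1.000e-03  1.422e+00] w 8.140946407155841 F [-0.2  0.1  0.4]
to go (tool mm) [ -0.5   1.9 109.8]
```

>>> servo_tool(deltas=[[[0,0.002,0.03],[0,0,0]],[[0,0,0.03],[0,0,0]],[[0,0,0.03],[0,0,0]],[[0,0,0.013],[0,0,0]],[[0,0,0.007],[0,0,0]],[[0,0,0],[0,0,0]],[[0.007,0,0],[0,0,0]],[[0.007,0,0],[0,0,0]],[[0.007,0,0],[0,0,0]],[[0.007,0,0],[0,0,0]],[[0.01,0,0],[0,0,0]],[[0.01,0,0],[0,0,0]],[[0.01,0,0],[0,0,0]],[[0.01,0,0],[0,0,0]],[[0.01,0,0],[0,0,0]],[[0,0,0],[0,0,0]]])

```text
time: 10.38
tool_pos: [622.0, -128.4, 51.9]
tcp_rot: [-3.142, 0.0, 1.424]
contact_force: [0.2, -0.6, -0.1]
grip_width: 7.9
finger_force: 0.0
```

```bash
python3 -c "
from h import *
togo(54,70,51)"
```

```text
t 10.375 pos [ 622.  -128.4   51.9] st [ 54.2 -76. ] rot [-3.142  0.     1.424] w 7.8586676863840115 F [ 0.2 -0.6 -0.1]
to go (tool mm) [146.    0.    0.9]
```

>>> servo_tool(deltas=[[[0.01,0,0],[0,0,0]],[[0.01,0,0],[0,0,0]],[[0.01,0,0],[0,0,0]],[[0.01,0,0],[0,0,0]],[[0.01,0,0],[0,0,0]],[[0.01,0,0],[0,0,0]],[[0.01,0,0],[0,0,0]],[[0.01,0,0],[0,0,0]],[[0.01,0,0],[0,0,0]],[[0.01,0,0],[0,0,0]],[[0.01,0,0],[0,0,0]],[[0.01,0,0],[0,0,0]],[[0.01,0,0],[0,0,0]],[[0.01,0,0],[0,0,0]],[[0.006,0,0],[0,0,0]],[[0,0,0],[0,0,0]],[[0,0,-0.035],[0,0,0]],[[0,0,-0.04],[0,0,0]],[[0,0,-0.04],[0,0,0]],[[0,0,0],[0,0,0]]])

```text
time: 12.88
tool_pos: [645.3, 14.6, 171.0]
tcp_rot: [3.134, -0.0, 1.423]
contact_force: [0.3, 0.6, -0.7]
grip_width: 8.0
finger_force: 0.0
```

```bash
python3 -c "
from h import *
togo(-42,-85,161)"
```

```text
t 12.875 pos [645.3  14.6 171. ] st [56.2 68.8] rot [ 3.134 -0.     1.423] w 8.006327212715862 F [ 0.3  0.6 -0.7]
to go (tool mm) [-153.8  -98.2    9.2]
```

>>> servo_tool(deltas=[[[-0.031,-0.0196,0],[0,0,0]],[[-0.031,-0.0196,0],[0,0,0]],[[-0.031,-0.0196,0],[0,0,0]],[[-0.031,-0.0196,0],[0,0,0]],[[-0.031,-0.0196,0],[0,0,0]],[[0,0,0],[0,0,0]],[[0,0,0],[0,0,0]],[[0,0,0],[0,0,0]]])

```text
time: 13.88
tool_pos: [524.0, -123.1, 166.6]
tcp_rot: [-3.141, -0.0, 1.424]
contact_force: [0.6, -0.2, 0.0]
grip_width: 8.3
finger_force: 0.0
```

```bash
python3 -c "
from h import *
togo(-42,-87,51)
cv2.imwrite('pics/w3.png',bot.capture('wrist')[:,:,::-1])"
```

```text
t 13.875 pos [ 524.  -123.1  166.6] st [-43.5 -85.2] rot [-3.141 -0.     1.424] w 8.30147063477656 F [ 0.6 -0.2  0. ]
to go (tool mm) [ -1.8   1.5 115.6]
```

View pics/w3.png

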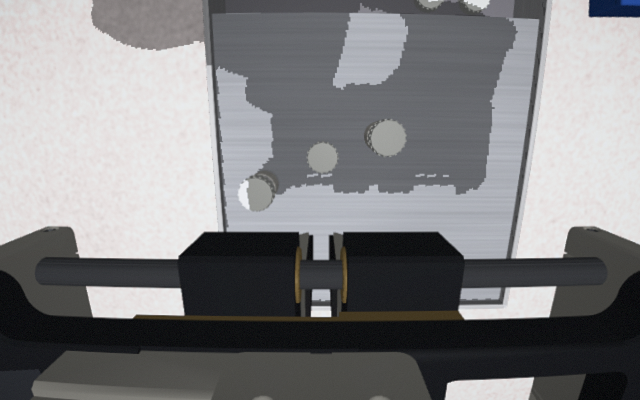

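Cap 3 at (322,157) is in line with the fingers. The vials are clear on both sides at (258,193) and (388,138), and two caps lie in the well at the top edge of the picture.

>>> servo_tool(deltas=[[[-0.002,0.001,0.03],[0,0,0]],[[0,0,0.03],[0,0,0]],[[0,0,0.03],[0,0,0]],[[0,0,0.018],[0,0,0]],[[0,0,0.007],[0,0,0]],[[0,0,0],[0,0,0]],[[0.007,0,0],[0,0,0]],[[0.007,0,0],[0,0,0]],[[0.007,0,0],[0,0,0]],[[0.007,0,0],[0,0,0]],[[0.01,0,0],[0,0,0]],[[0.01,0,0],[0,0,0]],[[0.01,0,0],[0,0,0]],[[0.01,0,0],[0,0,0]],[[0,0,0],[0,0,0]]])

```text
time: 15.8
tool_pos: [534.4, -57.8, 51.9]
tcp_rot: [-3.141, 0.0, 1.424]
contact_force: [-0.9, 0.1, 0.0]
grip_width: 8.5
finger_force: 0.0
```

```bash
python3 -c "
from h import *
togo(-42,70,51)"
```

```text
t 15.8 pos [534.4 -57.8  51.9] st [-42.9 -19.1] rot [-3.141  0.     1.424] w 8.508953260869436 F [-0.9  0.1  0. ]
to go (tool mm) [89.1  1.   0.9]
```

>>> servo_tool(deltas=[[[0.01,0,0],[0,0,0]],[[0.01,0,0],[0,0,0]],[[0.01,0,0],[0,0,0]],[[0.01,0,0],[0,0,0]],[[0.01,0,0],[0,0,0]],[[0.01,0,0],[0,0,0]],[[0.01,0,0],[0,0,0]],[[0.01,0,0],[0,0,0]],[[0.01,0,0],[0,0,0]],[[0,0,0],[0,0,0]],[[0,0,-0.035],[0,0,0]],[[0,0,-0.04],[0,0,0]],[[0,0,-0.04],[0,0,0]],[[-0.03,0,-0.02],[0,0,0]],[[-0.03,0,-0.02],[0,0,0]],[[0,0,0],[0,0,0]],[[0,0,0],[0,0,0]],[[0,0,0],[0,0,0]]])

```text
time: 18.05
tool_pos: [538.4, -28.1, 206.0]
tcp_rot: [-3.14, -0.0, 1.424]
contact_force: [-0.1, 0.3, 0.1]
grip_width: 8.2
finger_force: 0.0
```

```bash
python3 -c "
from h import *
cv2.imwrite('pics/w4.png',bot.capture('wrist')[:,:,::-1])
cv2.imwrite('pics/s4.png',bot.capture('side')[:,:,::-1])"
```

```text
(no output)
```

View pics/w4.png

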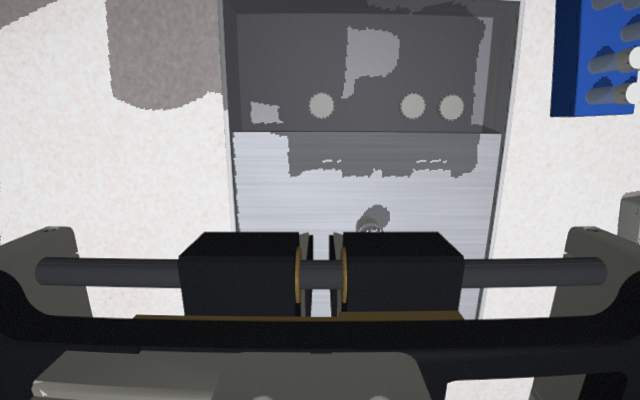

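View pics/s4.png

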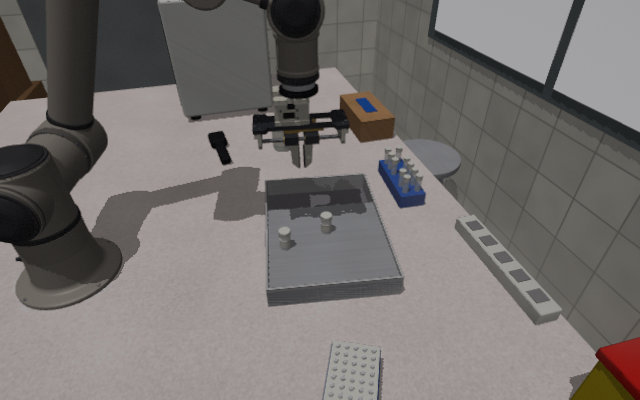

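All three caps lie flat in the well at wrist-view (321,105), (412,105) and (451,106). The side view shows both vials standing where they were at (285,235) and (326,220), and the gripper is clear of everything.

```bash
python3 -c "
from plant import bot
print(bot.close_job())"
```

```text
the job is handed in; nothing more can be done
None
```

I swept all three caps into the catch well and handed the job in at about 18 s; the last pictures show both vials still standing in place, but the hand-in returned no verdict.

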